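Close and lock the filter cover of the bench dust collector

ROBOT

A 6-joint arm with a two-finger parallel gripper is mounted at the origin on the work surface. World frame = base frame: x ahead of the robot, y to its left, z up, the work surface at z = 0. Lengths are in mm, angles in rad, forces in N, time in s.
With the tool pointing down it reaches from about 375 to 825 mm from the base axis. Payload 5.5 kg.
Tool frame: the origin (TCP) lies on the centre line of the jaws, within the pads' length; the fingertips stand 17 mm ahead of it and the grasp point (between the pads) lies 2 mm behind it; y points along the fingers, z is the direction in which the jaws open and shut, and the axes are right-handed (so a half turn about y gives the same grasp; the last joint's range is limited). The gripper opens to 85 mm and grips with 20 to 120 N. Pads are 22 mm wide; open, the fingers measure 114 mm over their backs; the gripper's body (76 mm by 85 mm) begins 54 mm behind the grasp point. The pads swing forward as they close: fully open they stand 13 mm farther back than shut.
Start: joints at [-1.231, 0.314, -0.047, 1.21, 0, 1.571], TCP at [199.976, -565.69, 248.299] pointing down, gripper open.
Joint ranges: [-2.67, 2.67], [-0.69, 1.73], [-1.03, 1.25], [-2.08, 2.16], [-1.42, 1.45], [-3.14, 3.14]. Speed limits (rad/s): [2.39, 2.39, 3.01, 3.14, 3.14, 3.14].

INTERFACE

Orientations are given as a unit quaternion [w, x, y, z].
In Python, from plant import read_state, snapshot, get_calibration, finish_job gives the robot as it stands. The module is installed in compiled form; this text tells all that it offers.
- The arm moves only by the shell command python3 -m inch 'ROWS' [FORCE]. ROWS is a JSON object of lists of equal length, an entry for each row: "angular": the turn, a rotation vector about the tool's x, y, z in rad, a list of three; "delta_pos": the shift along the tool's x, y, z in cm, a list of three; "claw": the opening in per cent of the stroke, from 0 (shut) to 100 (fully open). A call has 1 to 20 rows; each row is the pose to reach, as a shift and turn from the pose commanded when the call began, along the tool's axes at that moment; what a row does not reach only later rows make up. A row lasts 1/12 s, in which the tool goes at most 41.7 mm and 7.16 degrees, less where a joint would pass 70% of its speed; a pose out of reach is approached as far as the arm can. A call with a gripper value outside its range is refused whole. The fingers move at their own pace and stop on an object; FORCE is the grip in N (left out, the last holds). Time passes only in rows, so rows that repeat a pose let the fingers close. It gives the time, the measured TCP pose, the force and the opening at its end, in the units of the state.
- read_state(): the state, without advancing time (a new reading comes with each control period).
- snapshot(name): name is "scene" or "top" or "wrist"; returns the picture (420x560x3 uint8, red, green, blue); there is no depth.
- get_calibration(name): a dict with "fovy" (degrees; the focal length in pixels is half the picture's height over the tangent of half this angle, whatever the lens; pixels are square), "cx", "cy" (the principal point, pixels), "pose" (4x4, takes a point from camera to world coordinates). Camera axes: x right, y down, z forward; pixel columns grow to the right and rows downward; lengths in mm; the calibration is good to about 2 mm. A picture is of the moment at which its call begins: read the wrist's pose just before it. get_calibration takes no time and is no camera call; for the wrist camera it gives the pose at the moment of the call.
- finish_job(): hands the job in, once; it reports no verdict.
The state is a dict: "t": time; "joint_pos": joint angles; "joint_vel": joint speeds; "tau": joint torques, N m; "tool_pos": TCP position; "tool_rot": TCP orientation; "ft_force": force on the tool from outside, world axes, zero at the start; "wrist_torque": the same for the moment, N m; "grip_width": finger opening in mm.
Only numpy, scipy, OpenCV 4.12 (cv2) and the standard library are available. Lean on these libraries where they do the work, as an engineer would, in place of code of your own. Each camera call takes 0.05 s, during which the arm holds its last target.

TASK

Swing the dust collector's cover fully shut, then push its winged stud straight in until you feel it bottom and turn it a quarter turn clockwise (seen from above) so that it stays locked when you let go. Do not ram the stud against its stop or force it to turn before it is in, and leave the things standing beside the box where they are.

Things in the scene. Friction and masses are not known exactly. Their poses are not given: they have to be found in the camera images.
- box: Grey sheet-steel dust-collector box, fixed to the bench, 220 (x) x 260 (y) x 110 mm high without its cover. Origin at the centre of its underside; z up. +x points to the cover's hinge side (away from the robot at yaw 0), -x to the side where the cover opens. A black hose port sticks out 30 mm from its +y side.
- lid (a joint): Angle of the hinged cover, rad: 0 shut (level on the box, a firm stop), grows as the free edge lifts; starts 0.35 to 0.7. The hinge has friction, so the cover stays where it is left; a few newtons pushing down on its top near the free edge close it.
- lid_hinge (a point): On the cover's top face at the hinge line, middle of its width. Axes are the cover's: -x to its free edge, y along the hinge, z out of its top. When shut: x +110, y 0, z 116 mm in the box frame. The hinge axis runs along y, 6 mm under this point. Cover 225 mm long (x), 264 mm wide (y), 6 mm thick, plain except for the stud.
- lid_edge (a point): On the cover's top face at the middle of its free edge, 225 mm from lid_hinge along the cover's -x; same axes.
- stud_top (a point): Centre of the top of the steel stud's wing, 48 mm above the cover's top face when not pushed, 165 mm from the hinge line in mid width. Axes turn with the stud: x along the wing, z out of the cover. The wing is 38 mm long (x), 12 mm thick (y), 18 mm high, polished and oily: it slips lengthwise through the fingers.
- stud (a joint): Turn of the stud, rad: 0 as it starts (wing along the cover's x), grows clockwise seen from above to a stop at 1.36 (locked). With the cover shut it has only a few degrees of play until pushed in deep enough. At the end of the turn the stud, let go, springs up about 3.5 mm into a notch under the cover and stays locked there.
- plunger: Sprung shaft carrying the stud; slides into the cover. Origin on the stud axis, level with the cover's top when not pushed. Spring: 4 N at first, plus 0.3 N per mm. A pin under the cover is free to turn once pushed in 12 mm, and bottoms hard 1.6 mm further; both depths vary together, unmeasured, by 7 mm either way. 14 to 18 N in all shows the bottom; over 22 N at the pin damages it.
- jar: Bystander: closed glass jar, 56 mm in diameter, 85 mm high, loose; origin at the centre of its underside.
- mandrel: Bystander: steel taper on a round foot 40 mm in diameter, 120 mm high, loose; origin at the centre of its underside.
- brush: Bystander: hand brush lying on the bench, loose.
- stud_flange (a point): Centre of the top of the stud's round flange, at the wing's foot, 18 mm under stud_top; same axes. Flange 48 mm in diameter, 6 mm thick, its underside 24 mm above the cover when not pushed. Straddle the wing and push with the fingertips on the flange, as the wing is too slippery to push by grip alone.

How it is judged (in metres and radians):
On the way, in this order (a step that is already met when the one before it is completed fails the run):
1. the cover is shut, with the stud still unturned (value of joint lid below 0.02 rad and value of joint stud below 0.3 rad), for 0.1 s.
2. the stud, pushed in with the cover shut, is turned well on its way (value of joint lid below 0.02 rad and value of joint stud above 0.6 rad), for 0.05 s.
At the end, for the whole second after the job is handed in: The cover is shut (within 0.015 rad), the stud is turned at least 1.2 rad from its start and at rest, held down by its receiver (its top less than 47.5 mm above the cover) (value of joint lid below 0.015 rad and value of joint stud above 1.2 rad and velocity of joint stud below 0.1 rad/s and z of stud_top in the frame of lid_hinge below 0.0475 m); the robot touches nothing.
It fails at once if the stud's pin is pressed against its receiver with more than 22 N (contact force between plunger and box above 22 N).
It fails at once if a bystander is moved by more than 20 mm (distance of any of jar, mandrel, brush from where it was at the start of the episode above 0.02 m).
It also fails if it takes over 61 s, if anything falls off the work surface, if the arm or the gripper's body presses on something with over 40 N, if the wrist force passes 120 N, or if a joint passes its speed limit or range.

## Working session

There is one attempt and no reset: what is moved stays moved. The work goes in short steps, Python scripts to look and compute and a shell command to move; the robot and the scene stay as the last step left them, time stands still between calls to the robot, and variables do not carry over. Pictures are saved under pics/ and viewed, and the job is handed in when it is done.

```bash
mkdir -p pics; ls; python3 - <<'E'
from plant import *
import cv2
s=read_state()
print(s)
for n in ["scene","top","wrist"]:
    c=get_calibration(n); print(n,c)
    cv2.imwrite(f"pics/{n}0.png",snapshot(n)[:,:,::-1])
E
```

```text
pics
{'t': 0.0, 'joint_pos': array([-1.23100508e+00,  3.14216925e-01, -4.80680279e-02,  1.21018725e+00,
        3.44923513e-06,  1.57078712e+00]), 'joint_vel': array([ 0.00175357,  0.00083216, -0.00162906, -0.00044532,  0.00219223,
        0.00193527]), 'tau': array([-2.57918909e-03, -5.39588964e+01,  3.39745474e+01,  1.91167410e-02,
       -2.99132607e-04, -5.48314119e-06]), 'tool_pos': array([ 199.79567582, -565.18638832,  247.4448296 ]), 'tool_rot': array([ 0.11946143, -0.11965938,  0.69750955, -0.69634117]), 'ft_force': array([-0.51008435,  0.51287002, -0.06333575]), 'wrist_torque': array([0.00072977, 0.05599407, 0.00389056]), 'grip_width': 85.45376557278281}
scene {'fovy': 44.22668768116166, 'cx': 284.46771444667695, 'cy': 217.13564638609117, 'pose': array([[ 2.34528517e-01,  5.50540779e-01, -8.01187385e-01,
         1.47307566e+03],
       [ 9.71866806e-01, -1.14383457e-01,  2.05891564e-01,
        -1.99527574e+02],
       [ 2.17091190e-02, -8.26934868e-01, -5.61878491e-01,
         7.66404075e+02],
       [ 0.00000000e+00,  0.00000000e+00,  0.00000000e+00,
         1.00000000e
[... 173 characters left out ...]
9231e+02],
       [-9.99604858e-01,  9.26419440e-03,  2.65387009e-02,
         2.06835667e+01],
       [-2.77132650e-02, -1.66898747e-01, -9.85584488e-01,
         1.07491639e+03],
       [ 0.00000000e+00,  0.00000000e+00,  0.00000000e+00,
         1.00000000e+00]])}
wrist {'fovy': 63.81628137455741, 'cx': 280.311534023923, 'cy': 207.1066983256909, 'pose': array([[ 3.34484820e-01, -9.01586185e-01, -2.74339673e-01,
         2.69813929e+02],
       [-9.42400849e-01, -3.20226342e-01, -9.66215772e-02,
        -5.39211744e+02],
       [-7.38110732e-04,  2.90856391e-01, -9.56766437e-01,
         3.73442706e+02],
       [ 0.00000000e+00,  0.00000000e+00,  0.00000000e+00,
         1.00000000e+00]])}
```

View pics/scene0.png

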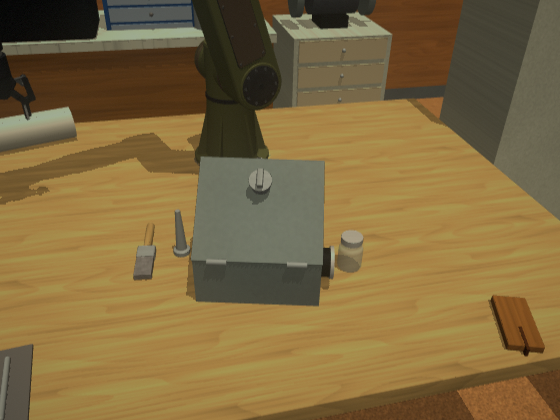

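View pics/top0.png

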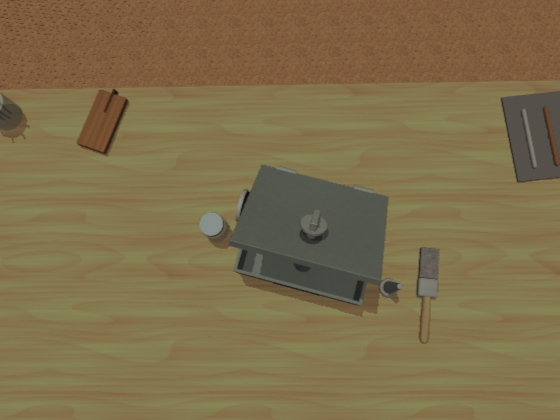

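View pics/wrist0.png

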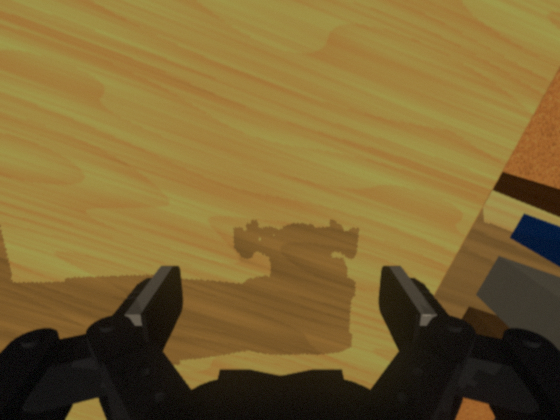

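```bash
python3 - <<'E'
import cv2
a=cv2.imread("pics/top0.png")[155:315,200:440]
cv2.imwrite("pics/topz.png",cv2.resize(a,None,fx=3.3,fy=3.3,interpolation=cv2.INTER_CUBIC))
a=cv2.imread("pics/scene0.png")[150:310,180:380]
cv2.imwrite("pics/scz.png",cv2.resize(cv2.convertScaleAbs(a,alpha=1.5),None,fx=3.5,fy=3.5,interpolation=cv2.INTER_CUBIC))
E
```

```text
(no output)
```

View pics/topz.png

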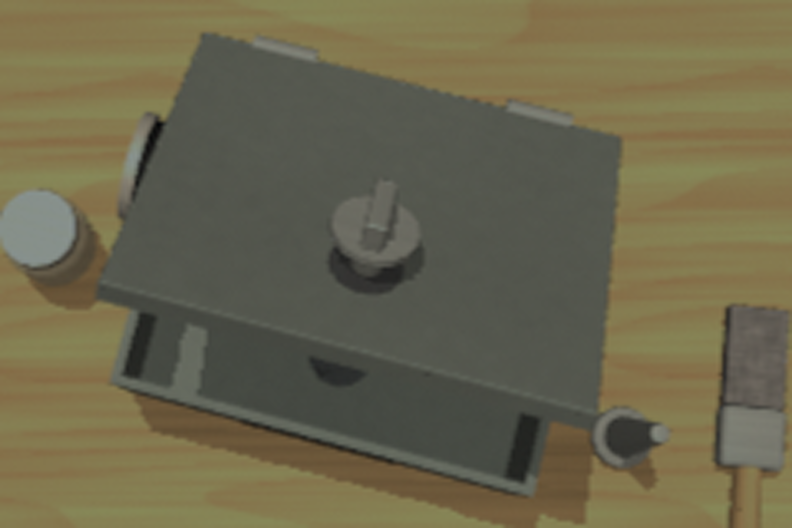

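View pics/scz.png

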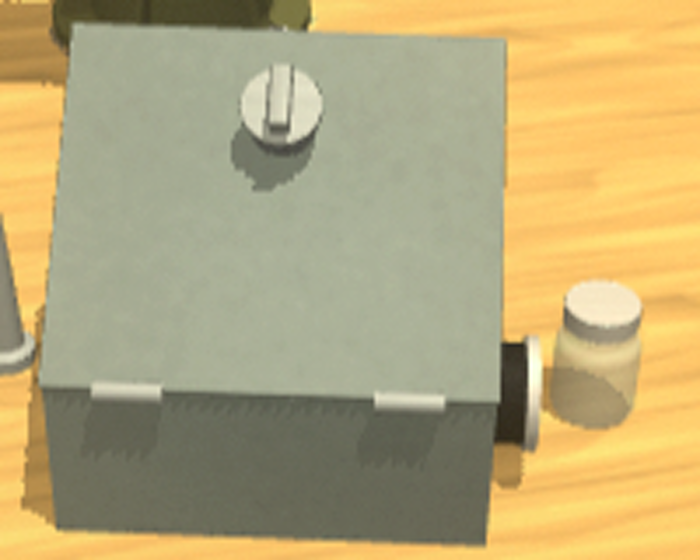

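```bash
cat > h.py <<'E'
import numpy as np, cv2
from plant import *
def ray(n,u,v,c=None):
    c=c or get_calibration(n); f=210/np.tan(np.radians(c['fovy']/2))
    P=np.array(c['pose']); d=P[:3,:3]@np.array([(u-c['cx'])/f,(v-c['cy'])/f,1.]); return P[:3,3],d/np.linalg.norm(d)
def plane(n,u,v,z,c=None):
    o,d=ray(n,u,v,c); return o+d*(z-o[2])/d[2]
def tri(rs):
    A=sum(np.eye(3)-np.outer(d,d) for o,d in rs); b=sum((np.eye(3)-np.outer(d,d))@o for o,d in rs)
    p=np.linalg.solve(A,b); return p,[round(float(np.linalg.norm(np.cross(p-o,d))),1) for o,d in rs]
def proj(n,p,c=None):
    c=c or get_calibration(n); f=210/np.tan(np.radians(c['fovy']/2))
    P=np.linalg.inv(np.array(c['pose'])); q=P[:3,:3]@p+P[:3,3]; return np.array([c['cx']+f*q[0]/q[2],c['cy']+f*q[1]/q[2]])
E
python3 - <<'E'
from h import *
np.set_printoptions(precision=1,suppress=True)
T=lambda u,v:(200+(u+.5)/3.3-.5,155+(v+.5)/3.3-.5)
S=lambda u,v:(180+(u+.5)/3.5-.5,150+(v+.5)/3.5-.5)
D={'hingeY+':((203,33),(498,403)),'hingeY-':((621,139),(42,385)),'freeY-':((598,415),(73,25)),'freeY+':((98,290),(506,40)),'wingtop':((381,213),(281,97))}
R={}
for k,(t,s) in D.items():
    p,e=tri([ray('top',*T(*t)),ray('scene',*S(*s))]); R[k]=p; print(k,p,e)
for a,b in [('hingeY+','hingeY-'),('freeY+','freeY-'),('hingeY+','freeY+'),('hingeY-','freeY-')]: print(a,b,np.linalg.norm(R[a]-R[b]))
hm=(R['hingeY+']+R['hingeY-'])/2; fm=(R['freeY+']+R['freeY-'])/2
print(hm,fm,'lid',np.arcsin((fm[2]-hm[2])/225))
for k in ['hingeY+','hingeY-']: print(k,plane('top',*T(*D[k][0]),116),plane('scene',*S(*D[k][1]),116))
a,b=plane('top',*T(112,383),110),plane('top',*T(530,493),110)
print('rim',a,b,np.linalg.norm(a-b)); d=a-b; print('yaw rim',np.arctan2(-d[0],d[1]))
d=R['hingeY+']-R['hingeY-'];print('yaw hinge',np.arctan2(-d[0],d[1]))
d=R['freeY+']-R['freeY-'];print('yaw free',np.arctan2(-d[0],d[1]))
print('jar top',plane('top',*T(38,228),85),'mandrel tip',plane('top',*T(657,433),120),'foot',plane('top',*T(620,438),3))
E
```

```text
hingeY+ [720.7  74.9 113.3] [1.7, 1.7]
hingeY- [ 651.4 -177.4  114. ] [0.4, 0.4]
freeY- [ 480.9 -131.9  251.5] [0.2, 0.2]
freeY+ [546.6 122.9 249.2] [0.3, 0.3]
wingtop [585.9 -24.4 248.1] [0.2, 0.2]
hingeY+ hingeY- 261.61145918832375
freeY+ freeY- 263.141974275278
hingeY+ freeY+ 226.05271753969504
hingeY- freeY- 223.76386521989502
[686.1 -51.2 113.6] [513.7  -4.5 250.4] lid 0.6532141247145032
hingeY+ [720.4  76.4 116. ] [723.7  72.  116. ]
hingeY- [ 651.  -177.4  116. ] [ 654.1 -177.   116. ]
rim [506.  131.3 110. ] [ 440.  -116.2  110. ] 256.17679401923044
yaw rim -0.2604622872063228
yaw hinge -0.26804887225098206
yaw free -0.252472539136635
jar top [604.2 181.6  85. ] mandrel tip [ 474.4 -190.   120. ] foot [ 473.7 -191.5    3. ]
```

```bash
cat >> h.py <<'E'
from scipy.spatial.transform import Rotation as Rn
yaw=-0.26; ex=np.array([np.cos(yaw),np.sin(yaw),0]); ey=np.array([-np.sin(yaw),np.cos(yaw),0]); H=np.array([686.3,-51,0])
def pt(h,y,z): return H+h*ex+y*ey+np.array([0,0,z])
def cur():
    s=read_state(); q=s['tool_rot']; return np.array(s['tool_pos']),Rn.from_quat([q[1],q[2],q[3],q[0]]),s
def todo(p,R,name=''):
    p0,R0,s=cur(); print(name,'dpos cm',np.round(R0.inv().apply(p-p0)/10,2),'rot',np.round((R0.inv()*R).as_rotvec(),3))
def Rtool(sgn):
    z=sgn*ey; y=np.array([0,0,-1.]); x=np.cross(y,z); return Rn.from_matrix(np.stack([x,y,z],1))
E
python3 - <<'E'
from h import *
p,R,s=cur(); print(R.as_matrix().round(3))
for g in (1,-1): todo(pt(-157,-70,300),Rtool(g),g)
E
```

```text
[[-0.943 -0.     0.333]
 [-0.333  0.001 -0.943]
 [-0.    -1.    -0.001]]
1 dpos cm [-46.09  -5.19 -35.37] rot [ 0.000e+00 -2.542e+00 -2.000e-03]
-1 dpos cm [-46.09  -5.19 -35.37] rot [0.001 0.6   0.   ]
```

```bash
python3 -m inch '{"delta_pos":[[0,-4,0],[0,-7.2,0],[-4,-7.2,-3],[-8,-7.2,-6],[-11,-7.2,-9],[-14,-7.2,-12],[-18,-7.2,-15],[-22,-7.2,-18],[-26,-7.2,-21],[-30,-7.2,-24],[-34,-7.2,-27],[-38,-7.2,-30],[-41,-7.2,-33],[-44,-7.2,-35],[-46.1,-7.2,-35.4],[-46.1,-7.2,-35.4],[-46.1,-7.2,-35.4],[-46.1,-7.2,-35.4]],"angular":[[0,0,0],[0,-0.12,0],[0,-0.24,0],[0,-0.36,0],[0,-0.48,0],[0,-0.6,0],[0,-0.72,0],[0,-0.84,0],[0,-0.96,0],[0,-1.08,0],[0,-1.2,0],[0,-1.32,0],[0,-1.44,0],[0,-1.56,0],[0,-1.68,0],[0,-1.8,0],[0,-1.92,0],[0,-2.04,0]],"claw":[0,0,0,0,0,0,0,0,0,0,0,0,0,0,0,0,0,0]}' 30; python3 - <<'E'
from h import *
todo(pt(-157,-70,300),Rtool(1)); print(read_state()['joint_pos'].round(2))
E
```

```text
t: 1.65
tool_pos: [517.6, -76.0, 319.5]
tool_rot: [-0.658, 0.658, -0.26, 0.259]
ft_force: [-0.3, -1.3, 0.2]
grip_width: -0.1
 dpos cm [ 0.08  1.95 -0.24] rot [ 0.    -0.491 -0.001]
[-0.15  0.15 -0.09  1.33  0.    0.61]
```

```bash
python3 -m inch '{"delta_pos":[[0.1,1,-0.2],[0.1,2,-0.2],[0.1,3,-0.2],[0.1,4,-0.2],[0.1,4.5,-0.2],[0.1,4.5,-0.2]],"angular":[[0,-0.12,0],[0,-0.24,0],[0,-0.36,0],[0,-0.48,0],[0,-0.491,0],[0,-0.491,0]],"claw":[0,0,0,0,0,0]}'; python3 - <<'E'
from h import *
todo(pt(-157,-70,251),Rtool(1),'contact'); todo(pt(-200,-70,133),Rtool(1),'shut'); print(read_state()['joint_pos'].round(2))
cv2.imwrite("pics/t1.png",snapshot("top")[:,:,::-1]); cv2.imwrite("pics/s1.png",snapshot("scene")[:,:,::-1])
E
```

```text
t: 2.15
tool_pos: [515.1, -80.3, 274.0]
tool_rot: [0.701, -0.701, 0.097, -0.095]
ft_force: [0.2, 0.5, -0.1]
grip_width: -0.0
contact dpos cm [0.09 2.3  0.23] rot [ 0.    -0.013 -0.002]
shut dpos cm [-4.18 14.11  0.18] rot [ 0.    -0.013 -0.002]
[-0.15  0.16 -0.19  1.23 -0.    0.12]
```

View pics/s1.png

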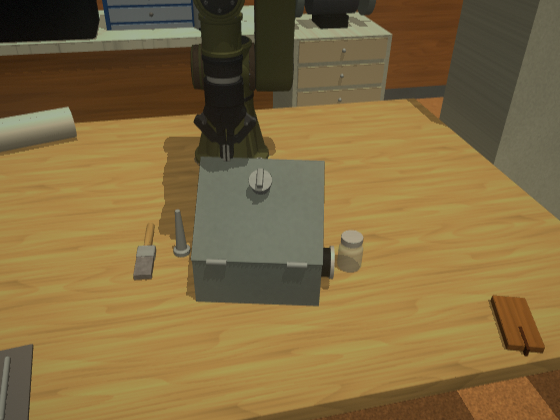

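```bash
python3 - <<'E'
from h import *
import cv2
for n in('scene','top'): print(n,proj(n,np.array([515.1,-80.3,257])), proj(n,pt(-157,-70,234)), proj(n,pt(-180,-70,250)))
a=cv2.imread("pics/s1.png")[120:220,180:300]; b=cv2.imread("pics/t1.png")[180:320,230:400]
cv2.imwrite("pics/c1.png",np.hstack([cv2.resize(a,(396,330)),cv2.resize(b,(400,330))]))
E
```

```text
scene [227.01996138 159.71649173] [228.51597022 169.64804632] [229.43994367 157.80287542]
top [349.75504361 259.86152343] [346.9276042  260.00355163] [344.88597861 272.564932  ]
```

View pics/c1.png

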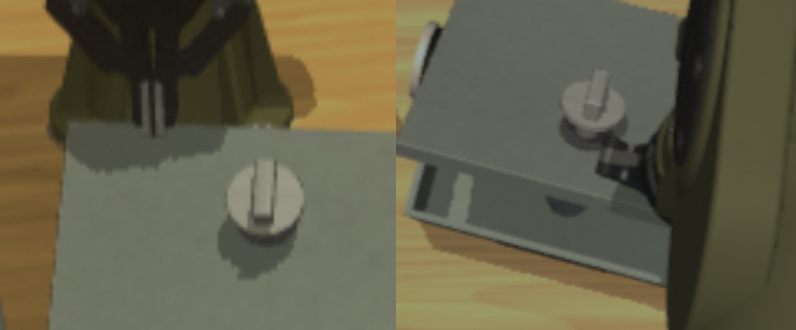

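```bash
python3 -m inch '{"delta_pos":[[0,1.2,0],[0,2.3,0],[-0.7,3.4,0],[-1.5,4.6,0],[-2.2,5.9,0],[-2.8,7.3,0],[-3.3,8.7,0],[-3.7,10.1,0],[-3.9,11.1,0],[-4,12.1,0],[-4.1,12.8,0],[-4.1,12.8,0]],"angular":[[0,0,0],[0,0,0],[0,0,0],[0,0,0],[0,0,0],[0,0,0],[0,0,0],[0,0,0],[0,0,0],[0,0,0],[0,0,0],[0,0,0]],"claw":[0,0,0,0,0,0,0,0,0,0,0,0]}'
```

```text
t: 3.25
tool_pos: [475.5, -69.3, 145.9]
tool_rot: [0.701, -0.701, 0.096, -0.095]
ft_force: [0.1, 0.9, 0.7]
grip_width: 0.1
```

```bash
python3 -m inch '{"delta_pos":[[0,0.2,0],[0,0.4,0],[0,0.6,0],[0,0.8,0],[0,0.9,0],[0,0.9,0]],"angular":[[0,0,0],[0,0,0],[0,0,0],[0,0,0],[0,0,0],[0,0,0]],"claw":[0,0,0,0,0,0]}';python3 - <<'E'
from h import *
cv2.imwrite("pics/t2.png",snapshot("top")[:,:,::-1]); cv2.imwrite("pics/s2.png",snapshot("scene")[:,:,::-1])
E
```

```text
t: 3.75
tool_pos: [476.5, -69.4, 138.2]
tool_rot: [0.701, -0.701, 0.095, -0.095]
ft_force: [-0.2, 0.1, 0.1]
grip_width: -0.1
```

View pics/s2.png

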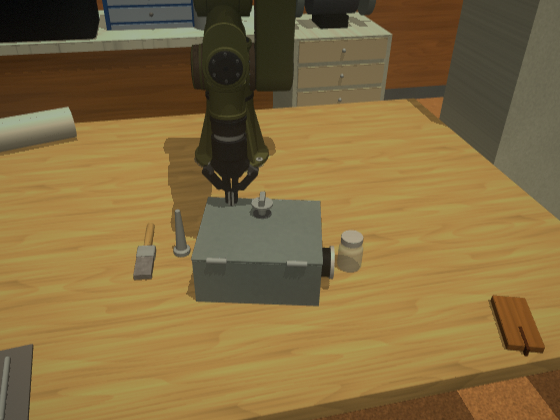

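View pics/t2.png

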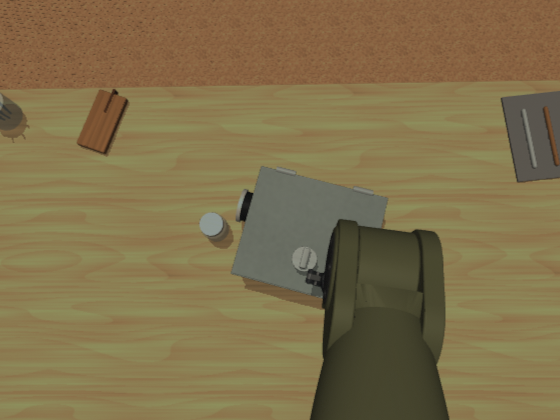

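```bash
python3 -m inch '{"delta_pos":[[0,0.1,0],[0,0.2,0],[0,0.3,0],[0,0.4,0],[0,0.4,0],[0,0.4,0]],"angular":[[0,0,0],[0,0,0],[0,0,0],[0,0,0],[0,0,0],[0,0,0]],"claw":[0,0,0,0,0,0]}'
```

```text
t: 4.35
tool_pos: [476.5, -69.5, 134.2]
tool_rot: [-0.701, 0.701, -0.095, 0.096]
ft_force: [0.7, -0.5, 1.1]
grip_width: 0.3
```

```bash
python3 -m inch '{"delta_pos":[[0,0.05,0],[0,0.1,0],[0,0.15,0],[0,0.2,0],[0,0.2,0]],"angular":[[0,0,0],[0,0,0],[0,0,0],[0,0,0],[0,0,0]],"claw":[0,0,0,0,0]}'
```

```text
t: 4.77
tool_pos: [476.6, -69.5, 133.0]
tool_rot: [-0.701, 0.701, -0.095, 0.096]
ft_force: [-1.9, -0.1, 8.9]
grip_width: -0.2
```

```bash
python3 -m inch '{"delta_pos":[[0,0.05,0],[0,0.1,0],[0,0.1,0]],"angular":[[0,0,0],[0,0,0],[0,0,0]],"claw":[0,0,0]}'
```

```text
t: 5.02
tool_pos: [476.6, -69.5, 132.9]
tool_rot: [0.701, -0.701, 0.095, -0.096]
ft_force: [-5.9, 1.2, 18.0]
grip_width: -0.2
```

```bash
python3 -m inch '{"delta_pos":[[0,-1,0],[0,-4,0],[0,-7,0],[0,-9.5,2],[0,-10,4],[0,-10,4],[0,-10,4],[0,-10,4]],"angular":[[0,0,0],[0,0,0],[0,0,0],[0,0,0],[0,0,0],[0,0,0],[0,0,0],[0,0,0]],"claw":[0,0,0,0,30,40,40,40]}';python3 - <<'E'
from h import *
np.save('wc.npy',get_calibration('wrist')['pose'])
cv2.imwrite("pics/w3.png",snapshot("wrist")[:,:,::-1]); cv2.imwrite("pics/s3.png",snapshot("scene")[:,:,::-1])
cv2.imwrite("pics/t3.png",snapshot("top")[:,:,::-1])
todo(pt(-165,0,230),Rtool(1))
print(proj('wrist',pt(-165,0,164)),proj('wrist',pt(-165,0,146)),proj('scene',pt(-165,0,164)))
E
```

```text
t: 5.68
tool_pos: [486.5, -31.1, 230.6]
tool_rot: [-0.7, 0.701, -0.096, 0.095]
ft_force: [-0.9, 0.2, 0.7]
grip_width: 34.1
 dpos cm [3.29 0.03 3.29] rot [ 0.001 -0.012 -0.002]
[329.63618667 280.63831408] [326.00759266 267.60871336] [261.98139342 196.82932354]
```

View pics/w3.png

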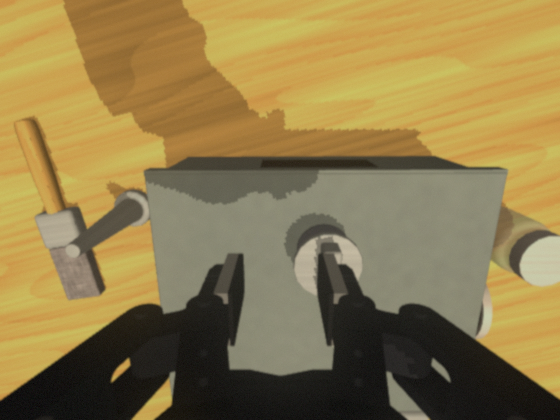

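View pics/t3.png

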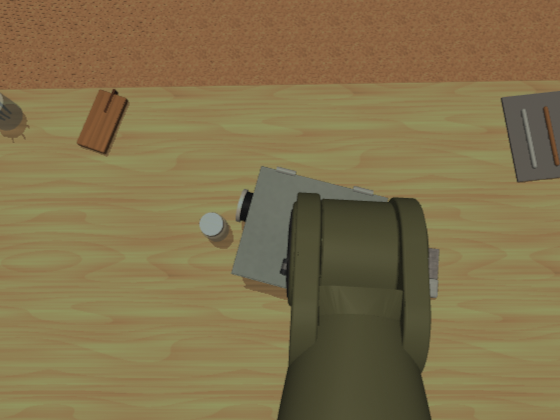

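View pics/s3.png

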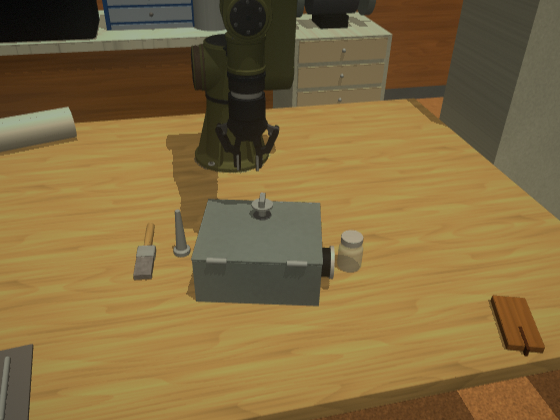

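```bash
python3 - <<'E'
from h import *
a=cv2.imread("pics/w3.png")[140:300,130:520]; cv2.imwrite("pics/w3z.png",cv2.resize(a,None,fx=2,fy=2,interpolation=cv2.INTER_CUBIC))
b=cv2.imread("pics/s3.png")[185:265,190:330]; cv2.imwrite("pics/s3z.png",cv2.resize(b,None,fx=5,fy=5,interpolation=cv2.INTER_CUBIC))
b=cv2.imread("pics/t2.png")[160:310,225:395]; cv2.imwrite("pics/t2z.png",cv2.resize(cv2.convertScaleAbs(b,alpha=1.5),None,fx=4,fy=4,interpolation=cv2.INTER_CUBIC))
E
```

```text
(no output)
```

View pics/w3z.png

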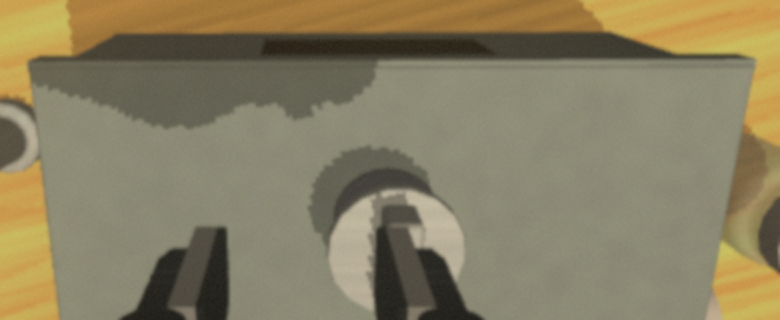

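View pics/s3z.png

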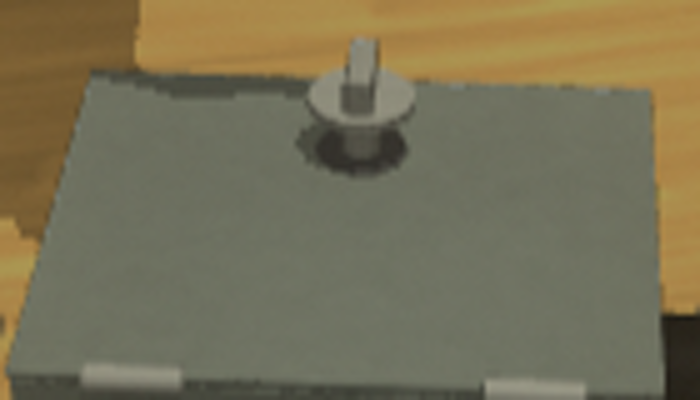

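View pics/t2z.png

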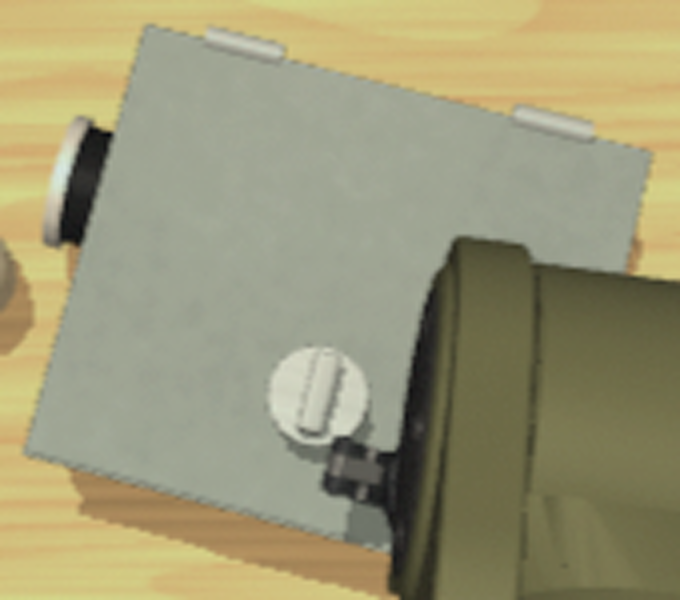

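```bash
python3 - <<'E'
from h import *
np.set_printoptions(precision=1,suppress=True)
def bx(p): d=p-H; return np.array([d@ex,d@ey,p[2]])
c=get_calibration('wrist'); 
W=lambda u,v:(130+(u+.5)/2-.5,140+(v+.5)/2-.5)
S=lambda u,v:(190+(u+.5)/5-.5,185+(v+.5)/5-.5)
T=lambda u,v:(225+(u+.5)/4-.5,160+(v+.5)/4-.5)
print('flange wrist',bx(plane('wrist',*W(396,250),146)))
print('flange scene',bx(plane('scene',*S(361,97),146)))
print('wing scene',bx(plane('scene',*S(365,62),164)))
print('flange top',bx(plane('top',*T(319,395),147)),'wing top',bx(plane('top',*T(322,390),165)))
p,e=tri([ray('wrist',*W(396,250)),ray('scene',*S(361,97))]);print(bx(p),e)
a,b=plane('wrist',*W(30,58),116),plane('wrist',*W(753,58),116);print('free edge',bx(a),bx(b)); 
a,b=plane('scene',*S(93,71),116),plane('scene',*S(652,90),116);print('free edge',bx(a),bx(b)); 
a,b=plane('scene',*S(10,374),116),plane('scene',*S(664,393),116);print('hinge edge',bx(a),bx(b)); 
a,b=plane('top',*T(148,25),116),plane('top',*T(652,152),116);print('hinge edge top',bx(a),bx(b)); 
a=plane('top',*T(25,453),116);print('free y+ top',bx(a))
E
```

```text
flange wrist [-167.2    1.1  146. ]
flange scene [-163.8   -0.4  146. ]
wing scene [-164.4    1.4  164. ]
flange top [-165.4    0.6  147. ] wing top [-164.3    0.   165. ]
[-166.4    0.4  144.5] [0.9, 0.9]
free edge [-229.7 -128.5  116. ] [-227.   131.7  116. ]
free edge [-225.7 -130.2  116. ] [-224.2  132.4  116. ]
hinge edge [   0.6 -130.3  116. ] [ -0.5 129.6 116. ]
hinge edge top [ -2.  130.3 116. ] [  -3.5 -131.2  116. ]
free y+ top [-226.6  133.2  116. ]
```

```bash
python3 -m inch '{"delta_pos":[[1.5,0,1.5],[3.3,0,3.35],[3.3,0,3.35],[3.3,0.1,3.35]],"angular":[[0,-0.012,0],[0,-0.012,0],[0,-0.012,0],[0,-0.012,0]],"claw":[30,30,30,30]}' 20;python3 - <<'E'
from h import *
cv2.imwrite("pics/w4.png",snapshot("wrist")[:,:,::-1])
todo(pt(-165,0.5,190),Rtool(1))
print(proj('wrist',pt(-165,0.5,164)))
E
```

```text
t: 6.17
tool_pos: [528.2, -7.6, 229.6]
tool_rot: [-0.701, 0.701, -0.092, 0.091]
ft_force: [0.2, 0.3, 0.1]
grip_width: 25.9
 dpos cm [-0.02  3.93 -0.03] rot [ 0.001  0.001 -0.002]
[277.53194604 232.66482354]
```

View pics/w4.png

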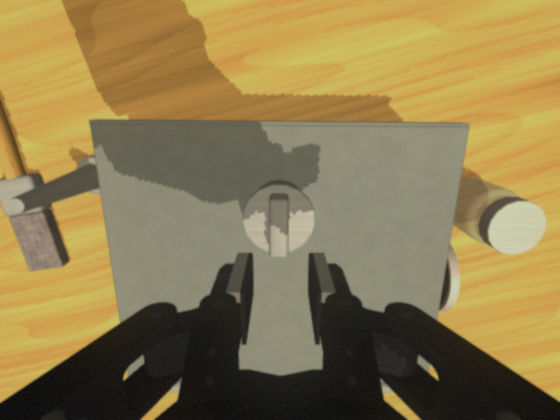

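```bash
python3 -m inch '{"delta_pos":[[0,1.5,0],[0,3,0],[0,4.5,0],[0,5.5,0],[0,5.8,0],[0,5.8,0]],"angular":[[0,0,0],[0,0,0],[0,0,0],[0,0,0],[0,0,0],[0,0,0]],"claw":[28,28,28,28,28,28]}' 20;python3 - <<'E'
from h import *
cv2.imwrite("pics/w5.png",snapshot("wrist")[:,:,::-1])
b=snapshot("scene")[150:270,190:330,::-1]; cv2.imwrite("pics/s5z.png",cv2.resize(b,None,fx=5,fy=5,interpolation=cv2.INTER_CUBIC))
E
```

```text
t: 6.72
tool_pos: [526.8, -7.8, 171.5]
tool_rot: [-0.701, 0.701, -0.092, 0.091]
ft_force: [1.0, 0.4, 1.6]
grip_width: 24.1
```

View pics/w5.png

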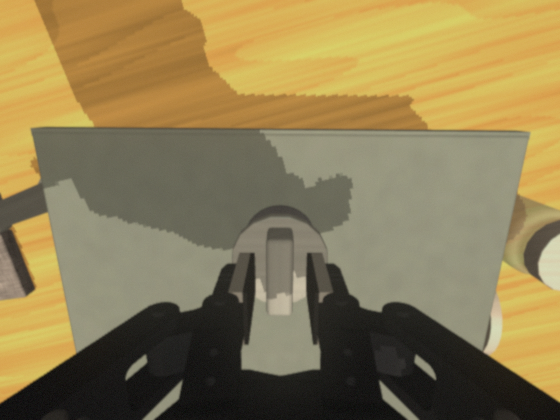

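View pics/s5z.png

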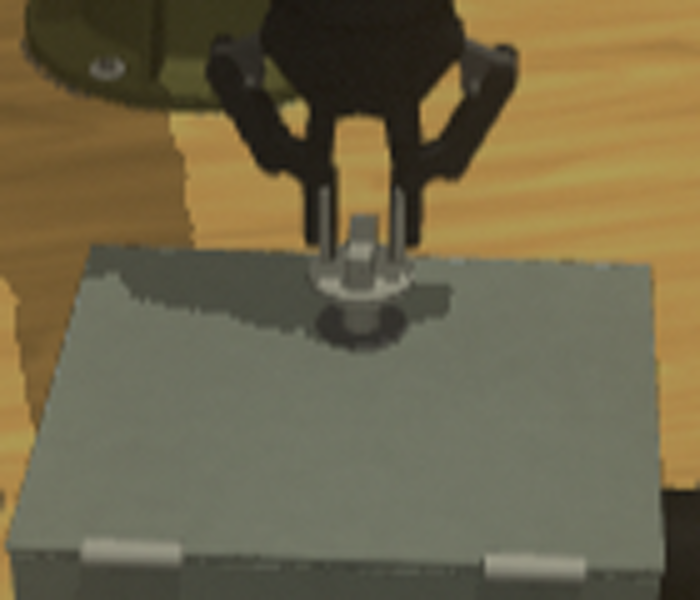

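```bash
python3 -m inch '{"delta_pos":[[0,0,0],[0,0,0],[0,0,0],[0,0,0],[0,0,0],[0,0,0]],"angular":[[0,0,0],[0,0,0],[0,0,0],[0,0,0],[0,0,0],[0,0,0]],"claw":[20,14,10,10,10,10]}' 20
python3 -m inch '{"delta_pos":[[0,0.1,0],[0,0.2,0],[0,0.3,0],[0,0.4,0],[0,0.4,0]],"angular":[[0,0,0],[0,0,0],[0,0,0],[0,0,0],[0,0,0]],"claw":[10,10,10,10,10]}' 20
```

```text
t: 7.32
tool_pos: [528.3, -8.3, 172.8]
tool_rot: [-0.701, 0.702, -0.091, 0.092]
ft_force: [0.2, -5.2, 3.8]
grip_width: 11.2
t: 7.73
tool_pos: [528.3, -8.3, 168.8]
tool_rot: [-0.701, 0.702, -0.091, 0.092]
ft_force: [-2.0, -5.1, 4.4]
grip_width: 11.0
```

```bash
python3 -m inch '{"delta_pos":[[0,0.1,-0.05],[0,0.2,-0.05],[0,0.3,-0.05],[0,0.4,-0.05],[0,0.4,-0.05]],"angular":[[0,0,0],[0,0,0],[0,0,0],[0,0,0],[0,0,0]],"claw":[10,10,10,10,10]}' 20
python3 -m inch '{"delta_pos":[[0,0.1,0],[0,0.2,0],[0,0.3,0],[0,0.3,0]],"angular":[[0,0,0],[0,0,0],[0,0,0],[0,0,0]],"claw":[10,10,10,10]}' 20
```

```text
t: 8.15
tool_pos: [528.3, -8.4, 164.6]
tool_rot: [-0.701, 0.701, -0.091, 0.092]
ft_force: [-0.7, -5.6, 5.8]
grip_width: 11.4
t: 8.48
tool_pos: [528.3, -8.4, 161.7]
tool_rot: [-0.701, 0.701, -0.091, 0.092]
ft_force: [-1.8, -5.2, 5.8]
grip_width: 10.9
```

```bash
for i in 1; do python3 -m inch '{"delta_pos":[[0,0.05,0],[0,0.1,0],[0,0.1,0]],"angular":[[0,0,0],[0,0,0],[0,0,0]],"claw":[10,10,10]}' 20 | egrep 'pos|force'; done
python3 -m inch '{"delta_pos":[[0,0.05,0],[0,0.1,0],[0,0.1,0]],"angular":[[0,0,0],[0,0,0],[0,0,0]],"claw":[10,10,10]}' 20 | egrep 'pos|force'
```

```text
tool_pos: [528.3, -8.4, 160.8]
ft_force: [-1.9, -5.7, 7.8]
tool_pos: [528.3, -8.4, 159.8]
ft_force: [-1.3, -4.9, 6.6]
```

```bash
python3 -m inch '{"delta_pos":[[0,0.05,0],[0,0.1,0],[0,0.1,0]],"angular":[[0,0,0],[0,0,0],[0,0,0]],"claw":[10,10,10]}' 20 | egrep 'pos|force'
```

```text
tool_pos: [528.3, -8.4, 158.9]
ft_force: [-2.3, -5.5, 7.1]
```

```bash
python3 - <<'E'
from h import *
b=snapshot("scene")[150:270,190:330,::-1]; cv2.imwrite("pics/s6z.png",cv2.resize(b,None,fx=5,fy=5,interpolation=cv2.INTER_CUBIC))
for d in (0,5,10,15): print(d,(proj('scene',pt(-165,0,164-d))-[190,150])*5,(proj('scene',pt(-165+24,0,143-d))-[190,150])*5)
E
```

```text
0 [359.9069671  234.14661768] [356.78379427 304.08257963]
5 [359.9380291 243.7800728] [356.8228378  313.61087611]
10 [359.96893821 253.36611011] [356.86168779 323.09193917]
15 [359.99969555 262.90507883] [356.90034566 332.52611914]
```

View pics/s6z.png

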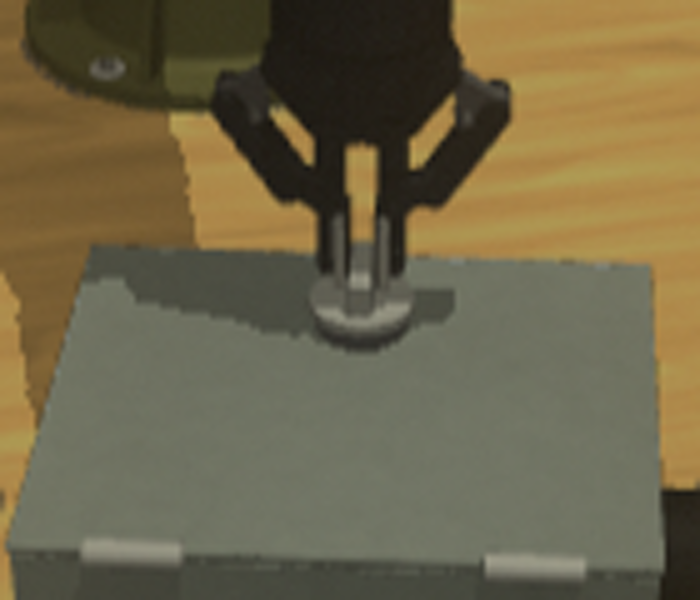

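```bash
python3 -m inch '{"delta_pos":[[0,0.05,0],[0,0.1,0],[0,0.1,0]],"angular":[[0,0,0],[0,0,0],[0,0,0]],"claw":[10,10,10]}' 20 | egrep 'pos|force'
```

```text
tool_pos: [528.3, -8.3, 157.9]
ft_force: [-0.9, -5.3, 7.7]
```

```bash
python3 -m inch '{"delta_pos":[[0,0.05,0],[0,0.1,0],[0,0.1,0]],"angular":[[0,0,0],[0,0,0],[0,0,0]],"claw":[10,10,10]}' 20 | egrep 'pos|force'
```

```text
tool_pos: [528.4, -8.4, 157.0]
ft_force: [-0.8, -4.2, 8.2]
```

```bash
python3 -m inch '{"delta_pos":[[0,0.05,0],[0,0.1,0],[0,0.1,0]],"angular":[[0,0,0],[0,0,0],[0,0,0]],"claw":[10,10,10]}' 20 | egrep 'pos|force'
```

```text
tool_pos: [528.4, -8.4, 156.6]
ft_force: [-2.6, -4.1, 11.8]
```

```bash
python3 -m inch '{"delta_pos":[[0,0.02,0],[0,0.04,0],[0,0.04,0]],"angular":[[0,0,0],[0,0,0],[0,0,0]],"claw":[10,10,10]}' 20 | egrep 'pos|force'
```

```text
tool_pos: [528.5, -8.3, 156.5]
ft_force: [-3.5, -4.9, 14.4]
```

```bash
python3 -m inch '{"delta_pos":[[0,-0.5,0],[0,-1,0],[0,-1,0],[0,-1,0],[0,-1,0]],"angular":[[0,0,0],[0,0,0],[0,0,0],[0,0,0],[0,0,0]],"claw":[10,10,20,20,20]}' 20 
python3 - <<'E'
from h import *
b=snapshot("scene")[150:270,190:330,::-1]; cv2.imwrite("pics/s7z.png",cv2.resize(b,None,fx=5,fy=5,interpolation=cv2.INTER_CUBIC))
E
```

```text
t: 10.7
tool_pos: [527.4, -7.2, 164.3]
tool_rot: [0.702, -0.701, 0.091, -0.091]
ft_force: [-0.3, 0.2, -0.2]
grip_width: 17.0
```

View pics/s7z.png

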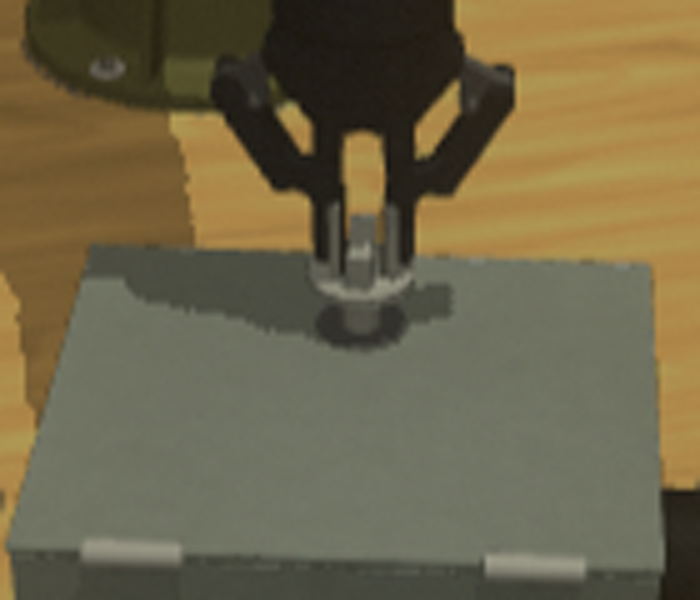

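```bash
python3 -m inch '{"delta_pos":[[0,0.05,-0.08],[0,0.1,-0.08],[0,0.1,-0.08]],"angular":[[0,0,0],[0,0,0],[0,0,0]],"claw":[20,20,20]}' 20 
python3 -m inch '{"delta_pos":[[0,0.05,0],[0,0.1,0],[0,0.1,0]],"angular":[[0,0,0],[0,0,0],[0,0,0]],"claw":[20,20,20]}' 20 
```

```text
t: 11.0
tool_pos: [527.3, -8.5, 163.5]
tool_rot: [0.701, -0.701, 0.091, -0.091]
ft_force: [-0.1, -0.1, -0.5]
grip_width: 17.2
t: 11.25
tool_pos: [527.5, -8.6, 163.0]
tool_rot: [0.701, -0.701, 0.091, -0.091]
ft_force: [-1.6, 0.2, 2.7]
grip_width: 17.1
```

Contact with the flange at ~163. Grip here, then push.

```bash
python3 -m inch '{"delta_pos":[[0,0,0],[0,0,0],[0,0,0],[0,0,0]],"angular":[[0,0,0],[0,0,0],[0,0,0],[0,0,0]],"claw":[14,10,10,10]}' 20 
python3 -m inch '{"delta_pos":[[0,0.1,0],[0,0.2,0],[0,0.3,0],[0,0.4,0],[0,0.5,0],[0,0.5,0]],"angular":[[0,0,0],[0,0,0],[0,0,0],[0,0,0],[0,0,0],[0,0,0]],"claw":[10,10,10,10,10,10]}' 20
```

```text
t: 11.58
tool_pos: [527.7, -8.7, 163.0]
tool_rot: [0.701, -0.701, 0.091, -0.091]
ft_force: [-0.0, 0.8, 2.9]
grip_width: 11.6
t: 12.08
tool_pos: [527.7, -8.7, 157.8]
tool_rot: [0.701, -0.701, 0.091, -0.091]
ft_force: [-1.3, -0.5, 4.7]
grip_width: 11.7
```

```bash
python3 -m inch '{"delta_pos":[[0,0.1,0],[0,0.2,0],[0,0.3,0],[0,0.4,0],[0,0.4,0]],"angular":[[0,0,0],[0,0,0],[0,0,0],[0,0,0],[0,0,0]],"claw":[10,10,10,10,10]}' 20|egrep 'pos|force'
python3 -m inch '{"delta_pos":[[0,0.05,0],[0,0.1,0],[0,0.1,0]],"angular":[[0,0,0],[0,0,0],[0,0,0]],"claw":[10,10,10]}' 20|egrep 'pos|force'
```

```text
tool_pos: [527.7, -8.7, 153.9]
ft_force: [-1.9, 1.5, 6.2]
tool_pos: [527.7, -8.7, 153.0]
ft_force: [-1.0, 1.0, 5.3]
```

```bash
python3 -m inch '{"delta_pos":[[0,0.05,0],[0,0.1,0],[0,0.1,0]],"angular":[[0,0,0],[0,0,0],[0,0,0]],"claw":[10,10,10]}' 20|egrep 'pos|force'
```

```text
tool_pos: [527.8, -8.7, 152.1]
ft_force: [-1.6, 0.3, 5.7]
```

```bash
python3 -m inch '{"delta_pos":[[0,0.05,0],[0,0.1,0],[0,0.1,0]],"angular":[[0,0,0],[0,0,0],[0,0,0]],"claw":[10,10,10]}' 20|egrep 'pos|force'
```

```text
tool_pos: [527.7, -8.7, 151.1]
ft_force: [-0.6, -0.4, 6.7]
```

```bash
python3 -m inch '{"delta_pos":[[0,0.05,0],[0,0.1,0],[0,0.1,0]],"angular":[[0,0,0],[0,0,0],[0,0,0]],"claw":[10,10,10]}' 20|egrep 'pos|force'
```

```text
tool_pos: [527.7, -8.7, 150.1]
ft_force: [-0.7, -0.5, 6.4]
```

```bash
python3 -m inch '{"delta_pos":[[0,0.05,0],[0,0.1,0],[0,0.1,0]],"angular":[[0,0,0],[0,0,0],[0,0,0]],"claw":[10,10,10]}' 20|egrep 'pos|force'
```

```text
tool_pos: [527.7, -8.7, 149.2]
ft_force: [-1.2, 1.3, 7.2]
```

```bash
python3 -m inch '{"delta_pos":[[0,0.05,0],[0,0.1,0],[0,0.1,0]],"angular":[[0,0,0],[0,0,0],[0,0,0]],"claw":[10,10,10]}' 20|egrep 'pos|force'
```

```text
tool_pos: [527.8, -8.7, 148.2]
ft_force: [-2.1, 1.1, 7.5]
```

```bash
python3 -m inch '{"delta_pos":[[0,0.04,0],[0,0.08,0],[0,0.08,0]],"angular":[[0,0,0],[0,0,0],[0,0,0]],"claw":[10,10,10]}' 20|egrep 'pos|force'
```

```text
tool_pos: [527.8, -8.7, 147.4]
ft_force: [-3.0, 0.8, 7.3]
```

```bash
python3 -m inch '{"delta_pos":[[0,0.04,0],[0,0.08,0],[0,0.08,0]],"angular":[[0,0,0],[0,0,0],[0,0,0]],"claw":[10,10,10]}' 20|egrep 'pos|force'
```

```text
tool_pos: [527.8, -8.7, 146.8]
ft_force: [-3.1, 0.6, 7.3]
```

```bash
python3 -m inch '{"delta_pos":[[0,0.03,0],[0,0.06,0],[0,0.06,0]],"angular":[[0,0,0],[0,0,0],[0,0,0]],"claw":[10,10,10]}' 20|egrep 'pos|force'
```

```text
tool_pos: [527.7, -8.7, 146.7]
ft_force: [-3.6, 0.4, 12.7]
```

```bash
python3 -m inch '{"delta_pos":[[0,0.03,0],[0,0.03,0]],"angular":[[0,0,0],[0,0,0]],"claw":[10,10]}' 20|egrep 'pos|force'
```

```text
tool_pos: [527.8, -8.7, 146.7]
ft_force: [-4.8, 0.0, 15.7]
```

```bash
python3 -m inch '{"delta_pos":[[0,-0.02,0],[0,-0.02,0],[0,-0.02,0],[0,-0.02,0],[0,-0.02,0]],"angular":[[0,0.06,0],[0,0.12,0],[0,0.18,0],[0,0.24,0],[0,0.24,0]],"claw":[10,10,10,10,10]}' 20; python3 -c "
from h import *
s=read_state();print(s['wrist_torque'].round(2),s['joint_pos'].round(2))"
```

```text
t: 15.33
tool_pos: [527.7, -9.0, 146.7]
tool_rot: [-0.685, 0.685, -0.175, 0.176]
ft_force: [-4.5, 0.0, 13.8]
grip_width: 11.4
[-0.05  0.98 -0.01] [-0.02  0.24 -0.38  0.95 -0.    0.48]
```

```bash
python3 -m inch '{"delta_pos":[[0,0,0],[0,0,0],[0,0,0],[0,0,0],[0,0,0],[0,0,0],[0,0,0],[0,0,0],[0,0,0],[0,0,0]],"angular":[[0,0.06,0],[0,0.12,0],[0,0.18,0],[0,0.24,0],[0,0.3,0],[0,0.36,0],[0,0.42,0],[0,0.48,0],[0,0.5,0],[0,0.5,0]],"claw":[10,10,10,10,10,10,10,10,10,10]}' 20; python3 -c "
from h import *
s=read_state();print(s['wrist_torque'].round(2),s['joint_pos'].round(2))"
```

```text
t: 16.17
tool_pos: [527.3, -9.4, 146.7]
tool_rot: [-0.62, 0.621, -0.339, 0.339]
ft_force: [-5.1, -1.6, 16.2]
grip_width: 11.6
[-0.39  1.32 -0.01] [-0.02  0.24 -0.38  0.95 -0.    0.98]
```

```bash
python3 -m inch '{"delta_pos":[[0,0,0],[0,0,0],[0,0,0],[0,0,0],[0,0,0],[0,0,0],[0,0,0],[0,0,0],[0,0,0],[0,0,0]],"angular":[[0,0.06,0],[0,0.12,0],[0,0.18,0],[0,0.24,0],[0,0.3,0],[0,0.36,0],[0,0.42,0],[0,0.48,0],[0,0.5,0],[0,0.5,0]],"claw":[10,10,10,10,10,10,10,10,10,10]}' 20; python3 -c "
from h import *
s=read_state();print(s['wrist_torque'].round(2),s['joint_pos'].round(2))"
```

```text
t: 17.0
tool_pos: [526.7, -9.6, 146.7]
tool_rot: [-0.517, 0.518, -0.482, 0.482]
ft_force: [-7.5, -2.2, 16.9]
grip_width: 11.1
[-0.57  1.75 -0.01] [-0.02  0.24 -0.38  0.95 -0.    1.48]
```

```bash
python3 -m inch '{"delta_pos":[[0,-0.03,0],[0,-0.03,0],[0,-0.03,0],[0,-0.03,0]],"angular":[[0,0.04,0],[0,0.08,0],[0,0.12,0],[0,0.12,0]],"claw":[10,10,10,10]}' 20; python3 -c "
from h import *
s=read_state();print(s['wrist_torque'].round(2),s['joint_pos'].round(2))"
```

```text
t: 17.33
tool_pos: [526.5, -9.6, 146.7]
tool_rot: [-0.487, 0.488, -0.512, 0.512]
ft_force: [-7.2, -2.9, 14.8]
grip_width: 11.1
[-0.56  1.63  0.03] [-0.02  0.24 -0.38  0.95 -0.    1.6 ]
```

```bash
python3 -m inch '{"delta_pos":[[0,0,0],[0,0,0],[0,0,0]],"angular":[[0,0.03,0],[0,0.06,0],[0,0.06,0]],"claw":[10,10,10]}' 20; python3 -c "
from h import *
s=read_state();print(s['wrist_torque'].round(2),s['joint_pos'].round(2))"
```

```text
t: 17.58
tool_pos: [526.6, -9.6, 146.7]
tool_rot: [-0.471, 0.473, -0.526, 0.527]
ft_force: [-6.6, -2.6, 14.6]
grip_width: 11.4
[-0.57  1.62  0.58] [-0.02  0.24 -0.38  0.95 -0.    1.66]
```

```bash
python3 -m inch '{"delta_pos":[[0,-0.1,0],[0,-0.2,0],[0,-0.3,0],[0,-0.4,0],[0,-0.4,0]],"angular":[[0,-0.03,0],[0,-0.03,0],[0,-0.03,0],[0,-0.03,0],[0,-0.03,0]],"claw":[10,10,10,10,10]}' 20; python3 -c "
from h import *
s=read_state();print(s['wrist_torque'].round(2),s['joint_pos'].round(2))"
```

```text
t: 18.0
tool_pos: [526.5, -9.6, 149.9]
tool_rot: [-0.479, 0.481, -0.519, 0.519]
ft_force: [-4.7, -2.1, 7.1]
grip_width: 11.9
[-0.59  1.01  0.29] [-0.02  0.24 -0.38  0.96 -0.    1.63]
```

```bash
python3 -m inch '{"delta_pos":[[0,-0.1,0],[0,-0.1,0],[0,-0.1,0],[0,-0.1,0],[0,-0.1,0],[0,-0.3,0],[0,-1.5,0],[0,-3.5,0],[0,-5.5,0],[0,-7.5,0],[0,-7.5,0]],"angular":[[0,0,0],[0,0,0],[0,0,0],[0,0,0],[0,0,0],[0,0,0],[0,0,0],[0,0,0],[0,0,0],[0,0,0],[0,0,0]],"claw":[10,25,28,28,28,28,28,28,28,28,28]}' 20
python3 - <<'E'
from h import *
print(read_state()['wrist_torque'].round(2))
cv2.imwrite("pics/w8.png",snapshot("wrist")[:,:,::-1])
b=snapshot("scene")[150:270,190:330,::-1]; cv2.imwrite("pics/s8z.png",cv2.resize(b,None,fx=5,fy=5,interpolation=cv2.INTER_CUBIC))
for d in (0,10,12.6): print(d,(proj('scene',pt(-165,0,164-d))-[190,150])*5)
E
```

```text
t: 18.92
tool_pos: [529.5, -8.8, 228.3]
tool_rot: [-0.481, 0.479, -0.518, 0.52]
ft_force: [0.7, 0.6, -0.6]
grip_width: 24.1
[-0.05 -0.11  0.06]
0 [359.9069671  234.14661768]
10 [359.96893821 253.36611011]
12.6 [359.9849509  258.33222605]
```

View pics/w8.png

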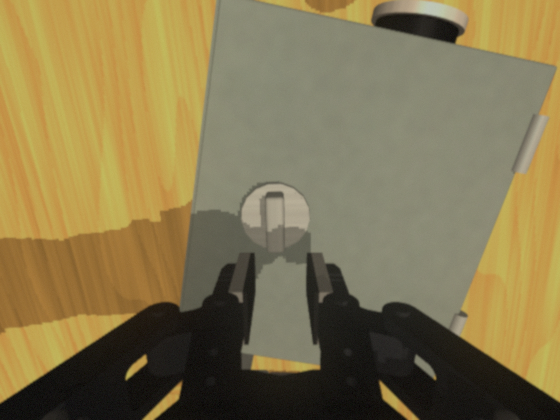

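View pics/s8z.png

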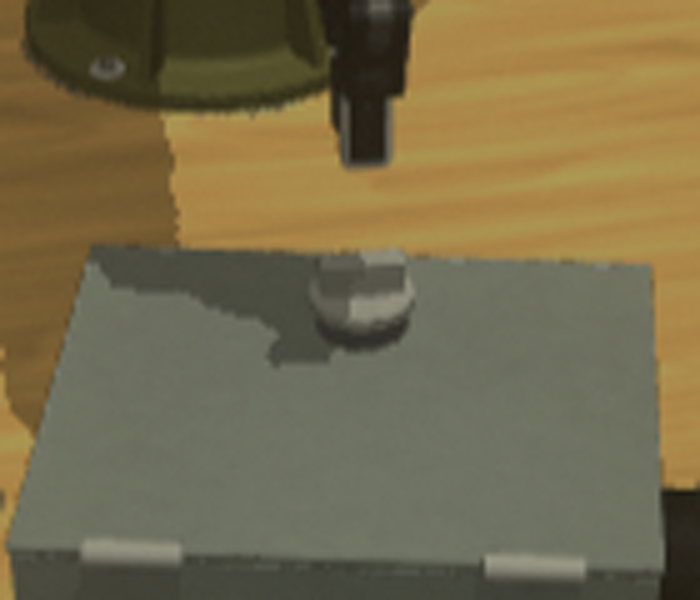

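```bash
python3 -c "
from plant import *
print(finish_job())"
```

```text
the job is handed in; nothing more can be done
None
```

The cover is shut and the stud is locked; I handed the job in at about 19 s of the 61 s allowed.

- **Cover:** I pressed it down near its free edge with closed fingers until it met a firm stop, peaking at 18 N at the wrist. The cover's edges in the pictures match the shut position.
- **First push abandoned:** I gripped the wing about 8 mm above the flange. It went in by grip friction alone and bottomed at 14 N. I didn't turn it. I released it, set the fingertips on the flange and pushed again.
- **Second push and turn:**
  - The stud bottomed about 16 mm in, at 15.7 N.
  - I turned it clockwise with 14 to 17 N on the wrist and almost no resistance, until it met its stop at about 1.36 rad.
  - The 22 N limit at the pin was not approached: about 8 N of the wrist force was spring.
- **Last checks:** With the gripper open and clear, the wing stays crosswise, at most about 0.03 rad off the 1.39 rad where the tool stood. Its top is about 12 mm lower than at the start, so roughly 36 mm above the cover. The wrist force was near zero.
- **Not re-measured:** I didn't measure the bystanders after the move. The arm never went near the bench, and in the pictures taken while closing the cover they stood where they started.

No checks failed or disagreed, apart from the first push that I redid.

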